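# Rock the angle gauge on the stud until its pointer rests on the mark

## Task

Pick up the angle gauge by its grip and set it upright on the round steel bar that crowns the stud block, with the V groove under its foot straddling the bar near the middle of the bar's length. Once it sits there upright, rock it gently about the bar until its swinging pointer settles on the set mark of the dial, and hold it there: the program finishes with the gauge still in the gripper, its groove still pressed lightly on the bar and the pointer at rest on the mark. Leave the glass pieces and the tape roll beside it alone.

Things in the scene. Friction and masses are not known exactly. Their poses are not given: they have to be found in the camera images.
- gauge: Angle gauge, 0.3 kg, 180 mm high, standing upright at the start. Foot 36 x 84 x 26 mm (x, y, z); round white dial, 106 mm over its rim, 22 mm thick, centre 80 mm above the underside, its face towards the gauge's -x (roughly at the robot); dark wooden grip on top, 24 mm in x, 30 mm in y, z = 130 to 180 mm: pinch it across y, best at z = 158 mm. Origin: centre of the underside, z up.
- gauge_groove (a point): Same point and axes as the gauge's origin. A V groove (120 degrees between its walls, 12 mm deep, 42 mm wide at the mouth) runs along x under the middle of the foot. When it sits on the stud's bar this point lies on the bar's axis (within 1 mm), so rocking turns the gauge about this point.
- pointer (a joint): Angle (rad) of the dark pointer, a pendulum hung at the dial's centre, 36 mm to the tip, behind a clear window (cannot be touched). 0 points to the foot, positive: tip swung to the gauge's +y. It hangs plumb: leaning the gauge's top to its +y by an angle makes it read plus that angle. Swings at 3 Hz, settles in 1 to 2 s.
- mark (a joint): Angle (rad) of the set mark, a dark tab 5 mm wide and 12 mm long at the rim of the dial, 37 to 49 mm from the dial's centre, outside the pointer's tip; measured like the pointer's angle. Already set, between 0.18 and 0.40 (always on the gauge's +y side), and cannot be moved.
- pointer_tip (a point): Tip of the pointer, 36 mm from the dial's centre; its axes turn with the pointer and its z runs from the tip towards the dial's centre.
- mark_tab (a point): Middle of the mark's tab, 43 mm from the dial's centre; its z runs towards the dial's centre.
- stud: Stud block, fixed to the table: a joist offcut 150 x 110 x 38 mm (x, y, z) carrying, 12 mm off its middle towards its +y, a narrow wooden block 80 x 38 mm up to 68 mm and on that, on an 8 mm web, a steel bar of 20 mm diameter and 80 mm length lying along the stud's x; its top is 98 mm above the table. Origin: centre of the joist's underside.
- stud_axis (a point): Middle of the bar's axis, 88 mm above the table; its x runs along the bar, z up.
- small_piece: Small house-shaped piece of pale glass, 35 x 36 x 14 mm, a bystander; origin at the underside.
- wedge_piece: Wedge of pale glass, 45 x 65 x 19 mm, a bystander; origin at the underside.
- tape: Roll of tape lying flat, 104 mm across, 25 mm high, a bystander; origin at the underside.

How it is judged:
On the way, in this order (a step that is already met when the one before it is completed fails the run):
1. the gauge sits upright (within 6 degrees) with its groove on the bar (distance between gauge and stud_axis below 0.02 m and y of gauge in the frame of stud_axis between -0.006 and 0.006 m and angle between gauge's own z axis and vertical below 0.105 rad and contact force between gauge and stud above 0.3 N), for 0.2 s.
2. the gauge is rocked on the bar until the pointer has settled on the mark (angle between the z axis of pointer_tip and the z axis of mark_tab, either way round below 0.06 rad and velocity of joint pointer between -0.2 and 0.2 rad/s and contact force between gauge and stud above 0.3 N), for 0.5 s.
At the end, for the whole second after the job is handed in: The gripper holds the gauge still, its groove resting on the bar with over 0.3 N (foot within 6 mm of the bar's axis across and in height, 20 mm of its middle, groove along the bar within 8 degrees), and the pointer is at rest within 0.06 rad (3.4 degrees) of the mark (all of step 2 and distance between gauge and stud_axis below 0.02 m and y of gauge in the frame of stud_axis between -0.006 and 0.006 m and z of gauge in the frame of stud_axis below 0.006 m and angle between the x axis of gauge and the x axis of stud_axis, either way round below 0.15 rad and contact force between the fingers and gauge above 1 N and linear speed of gauge below 0.02 m/s); the arm keeps its last pose, push and grip.
It fails at once if the gauge is pressed on the stud with more than 45 N (contact force between gauge and stud above 45 N).
It fails at once if the small glass piece is disturbed (distance of small_piece from where it was at the start of the episode above 0.02 m).
It fails at once if the glass wedge is disturbed (distance of wedge_piece from where it was at the start of the episode above 0.02 m).
It fails at once if the tape roll is disturbed (distance of tape from where it was at the start of the episode above 0.02 m).
It also fails if it takes over 50 s, if anything falls off the work surface, if the arm or the gripper's body presses on something with over 40 N, if the wrist force passes 120 N, or if a joint passes its speed limit or range.

## Robot

A 6-joint arm with a two-finger parallel gripper is mounted at the origin on a cart in front of the work surface, level with it; the furniture and walls round the work are solid. World frame = base frame: x ahead of the robot, y to its left, z up, the work surface at z = 0. Lengths are in m, angles in rad, forces in N, time in s.
With the tool pointing down it reaches from about 0.3 to 0.825 m from the base axis. Payload 5.4 kg.
Tool frame: the origin (TCP) lies midway between the tips of the shut fingers; the grasp point (between the pads) lies 19 mm behind it; z points along the fingers, y is the line along which they close (so a half turn about z gives the same grasp; the last joint's range is limited). The gripper opens to 92 mm and grips with 3 to 60 N. Pads are 20 mm wide; open, the fingers measure 128 mm over their backs; the gripper's body (75 mm by 189 mm) begins 69 mm behind the grasp point.
Start: joints at [1.134, 0.158, 1.597, -0, 1.386, -0.21], TCP at [0.129, 0.56, 0.215] pointing down, gripper open.
Joint ranges: [-2.91, 2.91], [-0.94, 2.29], [0.18, 2.7], [-1.29, 4.43], [0.17, 2.64], [-3, 3]. Speed limits (rad/s): [2.57, 2.57, 3.14, 3.14, 3.14, 3.14].

## Interface

Orientations are given as a unit quaternion [x, y, z, w].
In Python, from plant import arm, eyes, job, silhouettes, mark_of gives the robot as it stands.
- The arm moves only by the tool apply_moves, never from a script. Its argument "steps" is a list of rows, each a list of 7 numbers: the shift along the tool's x, y, z in m, then the turn, a rotation vector about the tool's x, y, z in rad, then the finger opening in m, from 0 to 0.0919. In form: [[tx, ty, tz, wx, wy, wz, claw], ...]. A call has exactly 8 rows; each row is the pose to reach, as a shift and turn from the pose commanded when the call began, along the tool's axes at that moment; what a row does not reach only later rows make up. A row lasts 1/8 s, in which the tool goes at most 62.5 mm and 10.7 degrees, less where a joint would pass 70% of its speed; a pose out of reach is approached as far as the arm can. A call with a gripper value outside its range is refused whole. The fingers move at their own pace and stop on an object; the grip force is fixed at half the most. Time passes only in rows, so rows that repeat a pose let the fingers close, or fill a call up. It gives the time, the measured TCP pose, the force, the opening and the grip force at its end, in the units of the state.
- arm.get_state(): the state, without advancing time (a new reading comes with each control period).
- eyes.snapshot(name): name is "scene" or "top" or "wrist"; returns (picture, depth): 400x640x3 uint8, red, green, blue; 400x640 float32, m along the optical axis (not along the pixel's ray), 0 where there is no reading.
- eyes.camera_model(name): a dict with "K" (3x3 intrinsics, pixels), "rvec" (rotation vector, rad) and "tvec" (3), from world to camera coordinates, as OpenCV has them; the wrist camera has in their place "tool_from_camera" (4x4, takes a point from camera to tool coordinates, whose origin is the TCP and whose axes are the flange's). Camera axes: x right, y down, z forward; pixel columns grow to the right and rows downward; lengths in m; the calibration is good to about 2 mm. The wrist camera is an equidistant fisheye: a pixel r from the principal point sees the ray r / f radians off the axis. A picture is of the moment at which its call begins: read the wrist's pose just before it. camera_model takes no time and is no camera call.
- job.hand_in(): hands the job in; it is judged then, once.
Trained networks look in the newest picture that a camera, given by its name, has taken for a name from the list of things; names that differ only in an ending like _2 or _b are one class to them, and where a whole thing is asked for, a point or a joint stands for the part that bears it (a point fixed in the world has none). Each returns a list of dicts, best first, with "conf" (0 to 1); they miss things now and then, are a little off and sometimes report something else, mostly with a low value. They report only what shows in the picture. A call takes as long as a camera call.
- silhouettes(camera, name): "region" (400x640 bool, what is visible of it) and "point" ([column, row] as shares, 0 to 1, of the picture: columns of its width, rows of its height, amid what is visible of it).
- mark_of(camera, name): "point" ([column, row] as shares, 0 to 1, of the picture: columns of its width, rows of its height: a listed point, or the origin of a listed thing).
The state is a dict: "time_s": time; "joint_pos": joint angles; "qvel": joint speeds; "tau": joint torques, N m; "position": TCP position; "tool_rot": TCP orientation; "wrist_force": force on the tool from outside, world axes, zero at the start; "wrist_torque": the same for the moment, N m; "opening": opening from 0.0 (shut) to 1.0 (fully open); "gripper_force": force on a finger pad.
Only numpy, scipy, OpenCV 4.12 (cv2) and the standard library are available. Lean on these libraries where they do the work, as an engineer would, in place of code of your own. Each camera call takes 0.05 s, during which the arm holds its last target. There are 200 camera calls.

## Working session

There is one attempt and no reset: what is moved stays moved. The work goes in short steps, Python scripts to look and compute and a tool call to move; the robot and the scene stay as the last step left them, time stands still between calls to the robot, and variables do not carry over. Pictures are saved under pics/ and viewed, at most 10 in all, crops included, and the job is handed in when it is done.

Besides the shell and the picture viewer there is one more tool, called after "Request:" as name(argument=value, ...), one argument or row to a line, values as JSON. apply_moves: Moves the arm, as the interface text tells. Its arguments: {"type":"object","properties":{"steps":{"type":"array"}},"required":["steps"]}

```bash
ls; mkdir -p pics; cat > h.py <<'E'
import numpy as np, cv2
from scipy.spatial.transform import Rotation as R
from plant import arm, eyes, job, silhouettes, mark_of
def cam(n):
    m=eyes.camera_model(n); K=np.array(m["K"])
    if n=="wrist":
        s=arm.get_state(); T=np.eye(4); T[:3,:3]=R.from_quat(s["tool_rot"]).as_matrix(); T[:3,3]=s["position"]
        T=T@np.array(m["tool_from_camera"]); return K,T[:3,:3],T[:3,3]
    r=cv2.Rodrigues(np.array(m["rvec"],float))[0]; t=np.array(m["tvec"],float).ravel()
    return K,r.T,-r.T@t
def ray(n,uv,c):
    K,Rm,o=c; x=(uv[0]-K[0,2])/K[0,0]; y=(uv[1]-K[1,2])/K[1,1]
    if n=="wrist":
        th=np.hypot(x,y); f=np.sin(th)/max(th,1e-9); d=np.array([x*f,y*f,np.cos(th)])
    else: d=np.array([x,y,1.])
    return o,Rm@d
def cloud(n,depth,mask,c):
    v,u=np.nonzero(mask&(depth>0)); out=[]
    K,Rm,o=c; z=depth[v,u]; x=(u-K[0,2])/K[0,0]; y=(v-K[1,2])/K[1,1]
    if n=="wrist":
        th=np.hypot(x,y); f=np.tan(th)/np.maximum(th,1e-9); x=x*f;y=y*f
    return np.c_[x*z,y*z,z]@Rm.T+o
def tri(r1,r2):
    A=[];b=[]
    for o,d in (r1,r2):
        d=d/np.linalg.norm(d);P=np.eye(3)-np.outer(d,d);A.append(P);b.append(P@o)
    return np.linalg.lstsq(np.vstack(A),np.hstack(b),rcond=None)[0]
E
cat > a.py <<'E'
from h import *
np.set_printoptions(precision=4,suppress=True)
s=arm.get_state();print(s["position"],s["tool_rot"],s["time_s"])
ims=[]
for n in("scene","top","wrist"):
    c=cam(n);p,d=eyes.snapshot(n);ims.append(p);print(n,c[2],c[1][:,2],c[0][0])
    for k in("gauge","stud","small_piece","wedge_piece","tape","pointer","mark"):
        q=silhouettes(n,k)
        if not q: print(k,"none");continue
        P=cloud(n,d,q[0]["region"],c)
        print(k,round(q[0]["conf"],2),np.array(q[0]["point"])*[640,400],len(P), *( [np.percentile(P,[2,50,98],axis=0).round(3).tolist()] if len(P) else []))
    for k in("gauge","stud_axis","pointer_tip","mark_tab"):
        q=mark_of(n,k)
        if q: print(k,round(q[0]["conf"],2),np.array(q[0]["point"])*[640,400])
im=np.vstack([np.hstack(ims[:2]),np.hstack([ims[2],ims[2]*0])])
cv2.imwrite("pics/a.png",cv2.resize(im,(800,500),interpolation=cv2.INTER_AREA)[:,:,::-1])
E
python3 a.py
```

```text
pics
[0.129  0.5597 0.2136] [ 0.1132  0.9936 -0.0009 -0.0003] 0.0
scene [-0.1247 -0.0546  0.6422] [ 0.7371  0.31   -0.6005] [445.8914   0.     315.1032]
gauge 0.82 [255.616 197.6  ] 2461 [[0.503, 0.31, 0.009], [0.522, 0.351, 0.077], [0.539, 0.399, 0.18]]
stud 0.88 [385.408 262.88 ] 4213 [[0.42, -0.01, 0.0], [0.473, 0.057, 0.038], [0.582, 0.131, 0.097]]
small_piece 0.61 [298.496 294.48 ] 266 [[0.355, 0.175, 0.001], [0.368, 0.187, 0.013], [0.387, 0.202, 0.016]]
wedge_piece 0.91 [413.568 208.6  ] 378 [[0.666, 0.023, -0.001], [0.689, 0.046, 0.016], [0.721, 0.083, 0.02]]
tape 0.53 [229.824 183.68 ] 314 [[0.585, 0.464, 0.002], [0.636, 0.489, 0.021], [0.674, 0.506, 0.026]]
pointer none
mark none
gauge 0.73 [259.392 225.8  ]
stud_axis 0.92 [379.52 236.8 ]
pointer_tip 0.53 [259.072 212.6  ]
top [0.4626 0.2339 1.1094] [ 0.0758  0.0129 -0.997 ] [498.711    0.     315.2563]
gauge 0.85 [262.976 210.6  ] 846 [[0.507, 0.31, 0.001], [0.524, 0.35, 0.113], [0.544, 0.4, 0.184]]
stud 0.97 [401.088 214.12 ] 3643 [[0.433, -0.002, 0.03], [0.506, 0.069, 0.04], [0.583, 0.132, 0.099]]
small_piece 0.75 [402.176 214.   ] 3665 [[0.432, -0.002, 0.022], [0.507, 0.069, 0.04], [0.582, 0.133, 0.099]]
wedge_piece 0.71 [405.632 133.88 ] 361 [[0.669, 0.025, 0.001], [0.693, 0.048, 0.02], [0.707, 0.081, 0.024]]
tape 0.62 [211.52 151.4 ] 1005 [[0.587, 0.408, 0.001], [0.639, 0.457, 0.025], [0.683, 0.507, 0.03]]
pointer none
mark none
gauge 0.75 [264.512 212.4  ]
stud_axis 0.78 [398.208 216.8  ]
wrist [0.0467 0.5806 0.3855] [ 0.2895 -0.0669 -0.9548] [309.7069   0.     320.5605]
gauge none
stud none
small_piece none
wedge_piece none
tape none
pointer none
mark none
```

View pics/a.png

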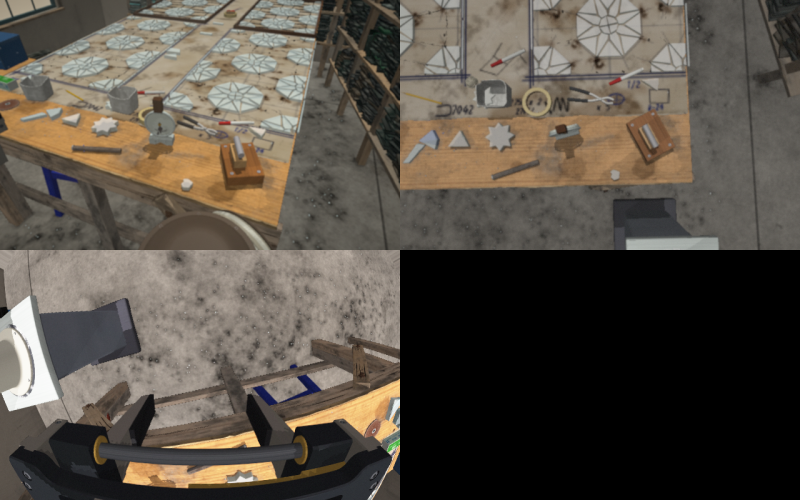

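```bash
cat > b.py <<'E'
from h import *
np.set_printoptions(precision=4,suppress=True)
for n in("scene","top"):
    c=cam(n);p,d=eyes.snapshot(n)
    g=cloud(n,d,silhouettes(n,"gauge")[0]["region"],c)
    t=g[(g[:,2]>.165)&(g[:,2]<.2)];print(n,"grip top",len(t),np.median(t,0),t.min(0),t.max(0),"z",np.percentile(g[:,2],99))
    if n=="scene":
        f=g[(g[:,2]>.035)&(g[:,2]<.125)]; l=cv2.fitLine(f[:,:2].astype(np.float32),cv2.DIST_HUBER,0,.01,.01).ravel();print("dial face dir",l,np.degrees(np.arctan2(l[1],l[0])),"n",len(f),"mean",f.mean(0), np.percentile(f,[1,99],axis=0))
    S=cloud(n,d,silhouettes(n,"stud")[0]["region"],c)
    b=S[(S[:,2]>.09)&(S[:,2]<.11)]
    r=cv2.minAreaRect(b[:,:2].astype(np.float32)*1000);print("bar",len(b),r,np.percentile(b[:,2],[50,98]))
    j=S[(S[:,2]>.03)&(S[:,2]<.045)];print("joist",cv2.minAreaRect(j[:,:2].astype(np.float32)*1000))
    # sharp line: bar strip
    l=cv2.fitLine(b[:,:2].astype(np.float32),cv2.DIST_HUBER,0,.01,.01).ravel();print("bar line",l,np.degrees(np.arctan2(l[1],l[0])))
    if n=="scene": cv2.imwrite("pics/b.png",cv2.resize(p[100:330,200:480],None,fx=2.6,fy=2.6,interpolation=cv2.INTER_CUBIC)[:,:,::-1])
a=[ray(n,np.array(mark_of(n,"stud_axis")[0]["point"])*[640,400],cam(n)) for n in("scene","top")];print("stud_axis tri",tri(*a))
a=[ray(n,np.array(mark_of(n,"gauge")[0]["point"])*[640,400],cam(n)) for n in("scene","top")];print("gauge tri",tri(*a))
E
python3 b.py
```

```text
scene grip top 195 [0.5197 0.3514 0.1776] [0.5106 0.338  0.1652] [0.5397 0.3685 0.1819] z 0.1807327774547773
dial face dir [ 0.2563 -0.9666  0.5251  0.3612] -75.15015 n 1470 mean [0.5257 0.3548 0.0794] [[0.5083 0.3038 0.0361]
 [0.5401 0.4025 0.1233]]
bar 301 ((500.9692687988281, 74.43206787109375), (81.61083221435547, 18.539377212524414), 26.8394775390625) [0.0959 0.0987]
joist ((506.8787841796875, 64.0986328125), (154.36849975585938, 110.15345764160156), 26.734588623046875)
bar line [0.8927 0.4507 0.4971 0.0737] 26.790909Traceback (most recent call last):
  File "b.py", line 5, in <module>
    g=cloud(n,d,silhouettes(n,"gauge")[0]["region"],c)
                ~~~~~~~~~~~~~~~~~~~~~~^^^
IndexError: list index out of range
```

```bash
sed -i 's/for n in("scene","top"):/for n in("top",):/' b.py; python3 b.py
```

```text
top grip top 222 [0.5269 0.3547 0.1814] [0.5137 0.3389 0.1651] [0.542  0.3724 0.1867] z 0.18423210374639404
bar 374 ((502.5749816894531, 74.86998748779297), (79.82625579833984, 19.97486686706543), 26.27407455444336) [0.0974 0.1021]
joist ((508.04852294921875, 64.24530029296875), (149.7613067626953, 110.6539077758789), 26.50672149658203)
bar line [0.8933 0.4494 0.5022 0.0757] 26.706326
stud_axis tri [0.5018 0.077  0.0823]
gauge tri [0.5249 0.3564 0.001 ]
```

View pics/b.png

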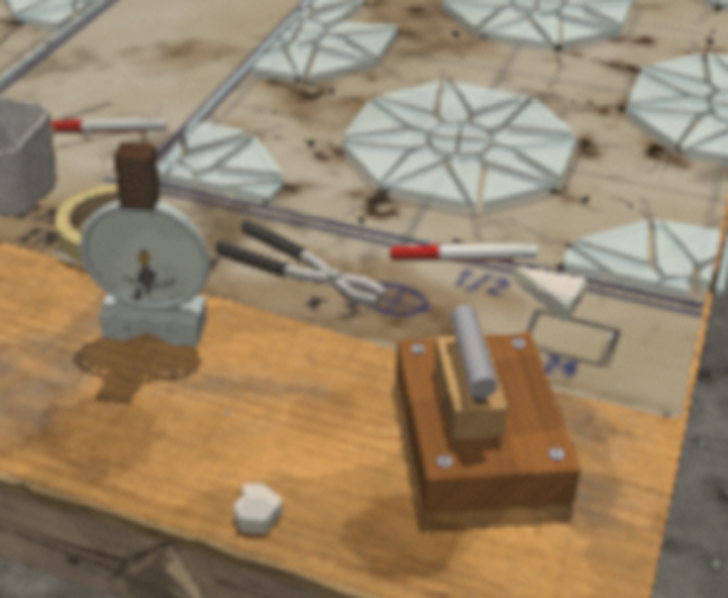

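Request:
apply_moves(
  steps=[
    [-0.05, -0.013, -0.036, 0, 0, -0.06, 0.0919],
    [-0.11, -0.028, -0.036, 0, 0, -0.12, 0.0919],
    [-0.17, -0.043, -0.036, 0, 0, -0.18, 0.0919],
    [-0.23, -0.058, -0.036, 0, 0, -0.25, 0.0919],
    [-0.29, -0.073, -0.036, 0, 0, -0.32, 0.0919],
    [-0.35, -0.088, -0.036, 0, 0, -0.4, 0.0919],
    [-0.4, -0.1, -0.036, 0, 0, -0.45, 0.0919],
    [-0.434, -0.11, -0.036, 0, 0, -0.487, 0.0919],
  ],
)

```text
time_s: 3.4
position: [0.5295, 0.354, 0.2504]
tool_rot: [-0.13, 0.992, -0.0, 0.0]
wrist_force: [-0.4, -0.1, 0.1]
opening: 1.0
gripper_force: 0.0
```

```bash
cat > c.py <<'E'
from h import *
np.set_printoptions(precision=4,suppress=True)
s=arm.get_state();print(s["time_s"],s["position"],R.from_quat(s["tool_rot"]).as_matrix())
for n in("wrist","top"):
    c=cam(n);p,d=eyes.snapshot(n);q=silhouettes(n,"gauge")
    if n=="wrist": cv2.imwrite("pics/c.png",p[:,:,::-1])
    if not q: print(n,"none");continue
    g=cloud(n,d,q[0]["region"],c);print(n,q[0]["conf"],len(g))
    t=g[(g[:,2]>.172)&(g[:,2]<.19)]
    if len(t)>5:print("grip",len(t),cv2.minAreaRect(t[:,:2].astype(np.float32)*1000),np.median(t,0))
    f=g[(g[:,2]>.035)&(g[:,2]<.125)]
    if len(f)>5:
        l=cv2.fitLine(f[:,:2].astype(np.float32),cv2.DIST_HUBER,0,.01,.01).ravel();print("dial",l,np.degrees(np.arctan2(l[1],l[0])),len(f))
    for k in("gauge","pointer_tip","mark_tab"):
        m=mark_of(n,k)
        if m: print(k,m[0]["conf"],np.array(m[0]["point"])*[640,400])
E
python3 c.py
```

```text
3.4 [0.5295 0.354  0.2504] [[-0.9664 -0.2569  0.    ]
 [-0.2569  0.9664 -0.0001]
 [-0.     -0.0001 -1.    ]]
wrist 0.91 4326
grip 1045 ((525.9387817382812, 357.43096923828125), (23.39636993408203, 30.185976028442383), 14.56024169921875) [0.5247 0.357  0.1811]
dial [ 0.2356 -0.9719  0.5281  0.3483] -76.37477 1678
gauge 0.62 [324.608 161.68 ]
pointer_tip 0.48 [322.624 165.12 ]
mark_tab 0.38 [334.272 167.12 ]
top 0.7 173
dial [ 0.1712 -0.9852  0.5166  0.3784] -80.14234 28
gauge 0.52 [269.632 211.68 ]
```

View pics/c.png

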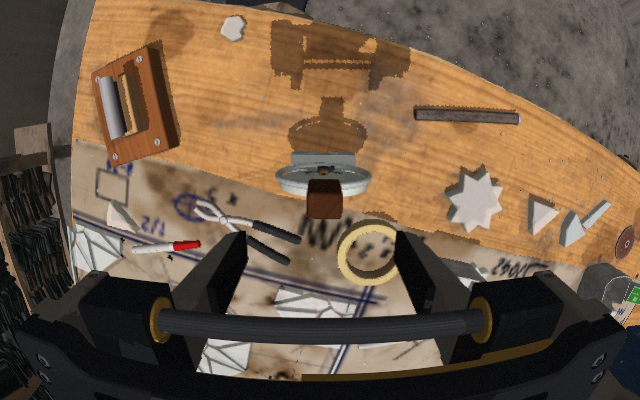

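Request:
apply_moves(
  steps=[
    [0.0026, 0.0038, 0.04, 0, 0, 0, 0.0919],
    [0.0026, 0.0038, 0.08, 0, 0, 0, 0.0919],
    [0.0026, 0.0038, 0.105, 0, 0, 0, 0.0919],
    [0.0026, 0.0038, 0.111, 0, 0, 0, 0.0919],
    [0.0026, 0.0038, 0.111, 0, 0, 0, 0.06],
    [0.0026, 0.0038, 0.111, 0, 0, 0, 0.02],
    [0.0026, 0.0038, 0.111, 0, 0, 0, 0.01],
    [0.0026, 0.0038, 0.111, 0, 0, 0, 0.01],
  ],
)

```text
time_s: 4.9
position: [0.5243, 0.3586, 0.1403]
tool_rot: [-0.13, 0.992, 0.0, 0.001]
wrist_force: [0.2, -0.7, -0.1]
opening: 0.587
gripper_force: 0.0
```

Request:
apply_moves(
  steps=[
    [0, 0, 0, 0, 0, 0, 0.01],
    [0, 0, 0, 0, 0, 0, 0.01],
    [0, 0, 0, 0, 0, 0, 0.01],
    [0, 0, 0, 0, 0, 0, 0.01],
    [0, 0, 0, 0, 0, 0, 0.01],
    [0, 0, 0, 0, 0, 0, 0.01],
    [0, 0, 0, 0, 0, 0, 0.01],
    [0, 0, -0.02, 0, 0, 0, 0.01],
  ],
)

```text
time_s: 5.9
position: [0.522, 0.3577, 0.1574]
tool_rot: [-0.13, 0.992, -0.001, -0.003]
wrist_force: [0.2, 0.1, -3.1]
opening: 0.324
gripper_force: 30.0
```

Request:
apply_moves(
  steps=[
    [0, 0, -0.05, 0, 0, 0, 0.01],
    [0.02, -0.02, -0.1, 0, 0, -0.03, 0.01],
    [0.05, -0.05, -0.13, 0.01, 0.1, -0.06, 0.01],
    [0.08, -0.08, -0.15, 0.02, 0.2, -0.1, 0.01],
    [0.11, -0.115, -0.165, 0.03, 0.3, -0.15, 0.01],
    [0.135, -0.145, -0.173, 0.04, 0.4, -0.18, 0.01],
    [0.15, -0.165, -0.173, 0.051, 0.47, -0.2, 0.01],
    [0.154, -0.173, -0.173, 0.051, 0.5, -0.2, 0.01],
  ],
)

```text
time_s: 6.9
position: [0.4199, 0.1513, 0.3331]
tool_rot: [-0.223, 0.943, -0.057, -0.241]
wrist_force: [0.7, 0.3, -4.5]
opening: 0.326
gripper_force: 30.0
```

```bash
cat > d.py <<'E'
from h import *
np.set_printoptions(precision=4,suppress=True)
s=arm.get_state();print(s["time_s"],s["position"],s["opening"],s["wrist_force"]);print(R.from_quat(s["tool_rot"]).as_matrix())
out=[]
for n in("scene","wrist"):
    c=cam(n);p,d=eyes.snapshot(n);q=silhouettes(n,"gauge")
    if q:
        v,u=np.nonzero(q[0]["region"]);print(n,q[0]["conf"],u.min(),u.max(),v.min(),v.max())
        cu,cv_=(u.min()+u.max())//2,(v.min()+v.max())//2
        w=75;a=max(0,cv_-w);b=max(0,cu-w)
        out.append(cv2.resize(p[a:a+2*w,b:b+2*w],(400,400),interpolation=cv2.INTER_CUBIC));print("crop",b,a)
    for k in("gauge","pointer_tip","mark_tab"):
        for m in mark_of(n,k)[:2]: print(k,m["conf"],np.array(m["point"])*[640,400])
    for k in("pointer","mark"):
        for m in silhouettes(n,k)[:1]: print(k,m["conf"],np.array(m["point"])*[640,400],m["region"].sum())
    np.savez("pics/%s.npz"%n,p=p,d=d,R=c[1],o=c[2],K=c[0])
cv2.imwrite("pics/d.png",np.hstack(out)[:,:,::-1])
E
python3 d.py
```

```text
6.9 [0.4199 0.1513 0.3331] 0.32644021786539834 [ 0.6952  0.2615 -4.461 ]
[[-0.7845 -0.4471 -0.4298]
 [-0.3923  0.8945 -0.2145]
 [ 0.4803  0.0003 -0.8771]]
gauge 0.89 [332.608 222.68 ]
gauge 0.21 [297.92 293.88]
pointer_tip 0.61 [332.8 192.2]
mark_tab 0.6 [326.016 200.08 ]
pointer 0.45 [329.6  184.08] 192
wrist 0.71 252 390 173 304
crop 246 163
gauge 0.88 [320.32 188.2 ]
pointer_tip 0.57 [321.728 194.92 ]
mark_tab 0.37 [332.032 197.8  ]
pointer 0.74 [318.912 201.8  ] 295
mark 0.49 [334.784 197.32 ] 50
```

View pics/d.png

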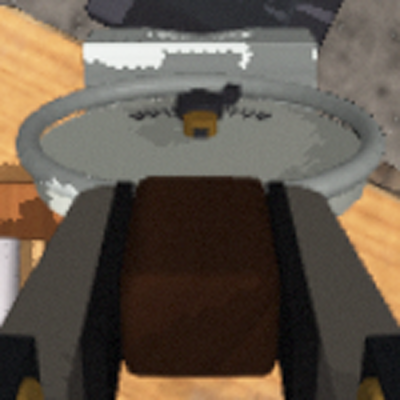

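```bash
cat > e.py <<'E'
from h import *
np.set_printoptions(precision=4,suppress=True)
s=arm.get_state();T=R.from_quat(s["tool_rot"]).as_matrix();G=np.c_[-T[:,0],T[:,1],-T[:,2]];p0=np.array(s["position"])-G[:,2]*.140
for n,pts in(("scene",[(326.0,200.1),(332.8,192.2)]),("wrist",[(332.0,197.8),(334.8,197.3),(321.7,194.9)])):
    c=cam(n)
    for uv in pts:
        o,d=ray(n,uv,c);o=G.T@(o-p0);d=G.T@d
        for X in(-.010,-.006):
            P=o+d*(X-o[0])/d[0];print(n,uv,X,P*1000,"ang",np.arctan2(P[1],.08-P[2]),"r",np.hypot(P[1],.08-P[2]))
D=np.load("pics/scene.npz");
# rectify the dial from the scene and wrist pictures: 8px/mm, +-55mm, face plane x=-8mm
yy,zz=np.meshgrid((np.arange(400)-200)/3.5/1000,.08-(np.arange(400)-200)/3.5/1000)
out=[]
for n in("scene","wrist"):
    D=np.load("pics/%s.npz"%n);W=p0+np.stack([0*yy-.009,yy,zz],-1)@G.T;C=(W-D["o"])@D["R"];K=D["K"]
    x=C[...,0]/C[...,2];y=C[...,1]/C[...,2]
    if n=="wrist": r=np.hypot(x,y);f=np.arctan(r)/r;x*=f;y*=f
    out.append(cv2.remap(D["p"],(x*K[0,0]+K[0,2]).astype(np.float32),(y*K[1,1]+K[1,2]).astype(np.float32),cv2.INTER_CUBIC))
cv2.imwrite("pics/e.png",np.hstack(out)[:,:,::-1])
E
python3 e.py
```

```text
scene (326.0, 200.1) -0.01 [-10.       8.6465  38.5895] ang 0.20584333163272645 r 0.04230355469377524
scene (326.0, 200.1) -0.006 [-6.      8.3318 38.0059] ang 0.19586034530241736 r 0.04281266196731898
scene (332.8, 192.2) -0.01 [-10.      -1.8433  49.7434] ang -0.06084855572770233 r 0.030312715615498535
scene (332.8, 192.2) -0.006 [-6.     -2.223  49.2288] ang -0.07211702592360086 r 0.030851435400814774
wrist (332.0, 197.8) -0.01 [-10.      10.419   73.6189] ang 1.0212705720694983 r 0.01221774629192475
wrist (332.0, 197.8) -0.006 [-6.     10.8963 60.8827] ang 0.5180453685294627 r 0.022004514869144388
wrist (334.8, 197.3) -0.01 [-10.      12.7274  72.2675] ang 1.0248441082120312 r 0.014892217335087634
wrist (334.8, 197.3) -0.006 [-6.     13.3287 59.4587] ang 0.5755826160286523 r 0.024486656073543934
wrist (321.7, 194.9) -0.01 [-10.       2.1659  65.6303] ang 0.14960380090560516 r 0.014532054205372067
wrist (321.7, 194.9) -0.006 [-6.      2.2    52.4651] ang 0.0797297515893112 r 0.027622677405362478
```

View pics/e.png

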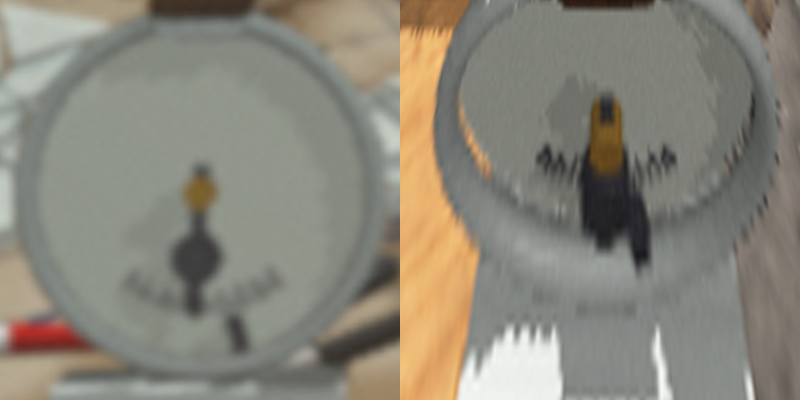

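Request:
apply_moves(
  steps=[
    [-0.01, -0.02, 0.0, 0, -0.08, 0, 0.01],
    [-0.02, -0.04, 0.0, 0, -0.18, 0, 0.01],
    [-0.035, -0.06, 0.01, 0, -0.28, 0, 0.01],
    [-0.05, -0.08, 0.02, 0, -0.38, 0, 0.01],
    [-0.06, -0.095, 0.035, 0, -0.46, 0, 0.01],
    [-0.068, -0.104, 0.043, 0, -0.501, 0, 0.01],
    [-0.0696, -0.1047, 0.0451, 0, -0.501, 0, 0.01],
    [-0.0696, -0.1047, 0.0451, 0, -0.501, 0, 0.01],
  ],
)

```text
time_s: 8.6
position: [0.5014, 0.076, 0.2597]
tool_rot: [-0.23, 0.973, 0.0, -0.001]
wrist_force: [0.6, -0.3, -3.6]
opening: 0.327
gripper_force: 30.0
```

```bash
cat > f.py <<'E'
from h import *
np.set_printoptions(precision=4,suppress=True)
for n in("top","scene"):
    c=cam(n);p,d=eyes.snapshot(n)
    s=arm.get_state();T=R.from_quat(s["tool_rot"]).as_matrix()
    if n=="top":print(s["time_s"],s["position"],s["opening"],s["wrist_force"]);print(T)
    g=cloud(n,d,silhouettes(n,"gauge")[0]["region"],c)
    g=g[g[:,2]>.11];G=np.c_[-T[:,0],T[:,1],-T[:,2]];L=(g-s["position"])@G
    print(n,"gauge pts in tool-ish frame",len(L),np.percentile(L,[1,10,50,90,99],axis=0))
    if n=="scene":
        f=L[(L[:,2]<-.035)&(L[:,2]>-.125)];l=cv2.fitLine(f[:,:2].astype(np.float32),cv2.DIST_HUBER,0,.01,.01).ravel();print("dial dir",np.degrees(np.arctan2(l[0],l[1])))
    cv2.imwrite("pics/f_%s.png"%n,p[:,:,::-1])
E
python3 f.py
```

```text
8.65 [0.5017 0.0761 0.26  ] 0.32359776753564673 [-0.0653  0.1899 -3.5934]
[[-0.8938 -0.4485 -0.0013]
 [-0.4485  0.8938 -0.0003]
 [ 0.0013  0.0003 -1.    ]]Traceback (most recent call last):
  File "f.py", line 7, in <module>
    g=cloud(n,d,silhouettes(n,"gauge")[0]["region"],c)
                ~~~~~~~~~~~~~~~~~~~~~~^^^
IndexError: list index out of range
```

Request:
apply_moves(
  steps=[
    [0, 0, 0.01, 0, 0, 0, 0.01],
    [0, 0, 0.02, 0, 0, 0, 0.01],
    [0, 0, 0.025, 0, 0, 0, 0.01],
    [0, 0, 0.027, 0, 0, 0, 0.01],
    [0, 0, 0.028, 0, 0, 0, 0.01],
    [0, 0, 0.029, 0, 0, 0, 0.01],
    [0, 0, 0.03, 0, 0, 0, 0.01],
    [0, 0, 0.03, 0, 0, 0, 0.01],
  ],
)

```text
time_s: 9.7
position: [0.5017, 0.0757, 0.2296]
tool_rot: [-0.23, 0.973, 0.0, -0.0]
wrist_force: [-0.5, 0.9, -3.8]
opening: 0.323
gripper_force: 30.0
```

```bash
cat > g.py <<'E'
from h import *
np.set_printoptions(precision=4,suppress=True)
import sys
s=arm.get_state();T=R.from_quat(s["tool_rot"]).as_matrix();G=np.c_[-T[:,0],T[:,1],-T[:,2]];p0=np.array(s["position"])-G[:,2]*.140
print(s["time_s"],s["position"],s["opening"],s["wrist_force"],"p0",p0,"lean(+y)",np.arctan2(G[:,2]@np.r_[-.4485,.8938,0],G[2,2]))
yy,zz=np.meshgrid((np.arange(400)-200)/3.5/1000,.08-(np.arange(400)-200)/3.5/1000)
out=[]
for n in("scene","wrist"):
    c=cam(n);p,d=eyes.snapshot(n)
    for k in("gauge","pointer_tip","mark_tab","stud_axis"):
        for m in mark_of(n,k)[:1]:
            uv=np.array(m["point"])*[640,400];o,q=ray(n,uv,c);o=G.T@(o-p0);q=G.T@q;P=o+q*(-.009-o[0])/q[0];print(n,k,round(m["conf"],2),uv,P*1000)
    K=c[0];W=p0+np.stack([0*yy-.009,yy,zz],-1)@G.T;C=(W-c[2])@c[1]
    x=C[...,0]/C[...,2];y=C[...,1]/C[...,2]
    if n=="wrist": r=np.hypot(x,y);f=np.arctan(r)/r;x*=f;y*=f
    out.append(cv2.remap(p,(x*K[0,0]+K[0,2]).astype(np.float32),(y*K[1,1]+K[1,2]).astype(np.float32),cv2.INTER_CUBIC))
    cv2.imwrite("pics/%s_raw.png"%n,p[:,:,::-1])
cv2.imwrite("pics/%s.png"%sys.argv[1],np.hstack(out)[:,:,::-1])
raw=cv2.imread("pics/scene_raw.png");cv2.imwrite("pics/%s_s.png"%sys.argv[1],cv2.resize(raw[90:280,290:470],None,fx=3,fy=3,interpolation=cv2.INTER_CUBIC))
E
python3 g.py g
```

```text
9.7 [0.5017 0.0757 0.2296] 0.32255600090316866 [-0.4584  0.9008 -3.7658] p0 [0.5016 0.0757 0.0896] lean(+y) -0.00024329030492692525
scene gauge 0.73 [381.312 231.32 ] [-9.      2.7061 14.2012]
scene pointer_tip 0.41 [382.592 215.08 ] [-9.      3.418  52.4569]
scene mark_tab 0.42 [380.416 218.92 ] [-9.      6.6709 43.8528]
scene stud_axis 0.73 [381.12 235.6 ] [-9.      2.2384  3.7269]
wrist gauge 0.81 [322.112 190.92 ] [-9.      2.6463 51.917 ]
wrist mark_tab 0.6 [321.472 188.32 ] [-9.      2.1035 43.5485]
wrist stud_axis 0.95 [318.528 191.68 ] [-9.     -0.4564 54.2857]
```

View pics/g_s.png

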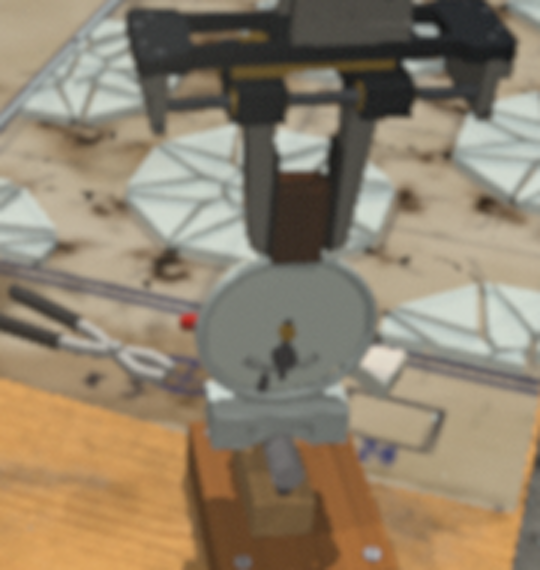

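Request:
apply_moves(
  steps=[
    [0, 0, 0.0005, 0, 0, 0, 0.01],
    [0, 0, 0.001, 0, 0, 0, 0.01],
    [0, 0, 0.001, 0, 0, 0, 0.01],
    [0, 0, 0.0015, 0, 0, 0, 0.01],
    [0, 0, 0.0015, 0, 0, 0, 0.01],
    [0, 0, 0.002, 0, 0, 0, 0.01],
    [0, 0, 0.002, 0, 0, 0, 0.01],
    [0, 0, 0.002, 0, 0, 0, 0.01],
  ],
)

```text
time_s: 11.2
position: [0.5017, 0.0757, 0.2275]
tool_rot: [-0.23, 0.973, 0.0, -0.0]
wrist_force: [-0.3, 0.1, -3.4]
opening: 0.325
gripper_force: 30.0
```

Request:
apply_moves(
  steps=[
    [0, 0, 0.0005, 0, 0, 0, 0.01],
    [0, 0, 0.0005, 0, 0, 0, 0.01],
    [0, 0, 0.001, 0, 0, 0, 0.01],
    [0, 0, 0.001, 0, 0, 0, 0.01],
    [0, 0, 0.0015, 0, 0, 0, 0.01],
    [0, 0, 0.0015, 0, 0, 0, 0.01],
    [0, 0, 0.0015, 0, 0, 0, 0.01],
    [0, 0, 0.0015, 0, 0, 0, 0.01],
  ],
)

```text
time_s: 12.2
position: [0.502, 0.0756, 0.2265]
tool_rot: [-0.23, 0.973, -0.0, 0.0]
wrist_force: [0.4, -0.9, 2.1]
opening: 0.33
gripper_force: 30.0
```

```bash
python3 g.py h
```

```text
12.2 [0.502  0.0756 0.2265] 0.3297032249010671 [ 0.4304 -0.8947  2.1055] p0 [0.502  0.0755 0.0865] lean(+y) 0.00043799598302880153
scene gauge 0.94 [381.696 229.8  ] [-9.      2.5364 20.6573]
scene pointer_tip 0.48 [385.216 215.72 ] [-9.     -1.2313 53.4918]
scene mark_tab 0.44 [377.984 220.4  ] [-9.     11.092  43.5652]
scene stud_axis 0.56 [378.88 235.48] [-9.      6.7323  7.155 ]
wrist gauge 0.75 [321.92 186.68] [-9.      2.5553 37.7778]
wrist pointer_tip 0.7 [322.368 198.   ] [-9.      2.8081 72.2413]
wrist mark_tab 0.37 [336.128 198.6  ] [-9.     13.8577 73.8059]
wrist stud_axis 0.8 [318.912 191.8  ] [-9.     -0.0923 54.442 ]
```

View pics/h.png

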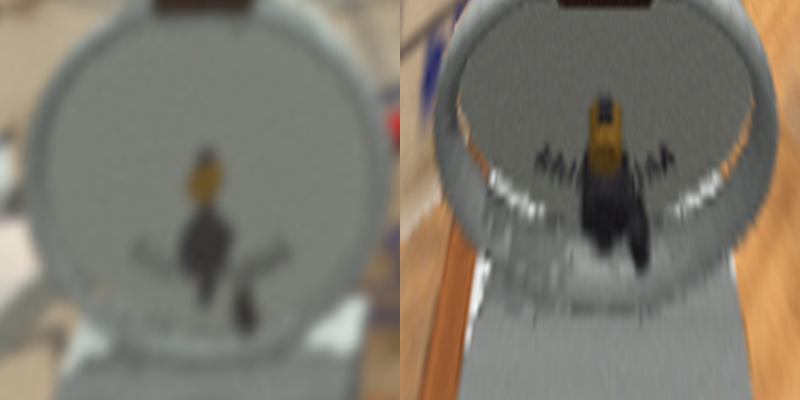

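Request:
apply_moves(
  steps=[
    [0, 0.0021, 0, 0.015, 0, 0, 0.01],
    [0, 0.0042, 0.0001, 0.03, 0, 0, 0.01],
    [0, 0.0062, 0.0001, 0.045, 0, 0, 0.01],
    [0, 0.0083, 0.0003, 0.06, 0, 0, 0.01],
    [0, 0.0104, 0.0004, 0.075, 0, 0, 0.01],
    [0, 0.0125, 0.0006, 0.09, 0, 0, 0.01],
    [0, 0.0145, 0.0008, 0.105, 0, 0, 0.01],
    [0, 0.0166, 0.001, 0.12, 0, 0, 0.01],
  ],
)

```text
time_s: 13.7
position: [0.4946, 0.0906, 0.2255]
tool_rot: [-0.23, 0.971, -0.059, 0.014]
wrist_force: [0.9, -1.0, 5.4]
opening: 0.328
gripper_force: 30.0
```

Request:
apply_moves(
  steps=[
    [0, 0.0028, 0, 0.02, 0, 0, 0.01],
    [0, 0.0055, 0, 0.04, 0, 0, 0.01],
    [0, 0.0083, 0.0001, 0.06, 0, 0, 0.01],
    [0, 0.0111, 0.0002, 0.08, 0, 0, 0.01],
    [0, 0.0138, 0.0005, 0.1, 0, 0, 0.01],
    [0, 0.0166, 0.0008, 0.12, 0, 0, 0.01],
    [0, 0.018, 0.001, 0.13, 0, 0, 0.01],
    [0, 0.018, 0.001, 0.13, 0, 0, 0.01],
  ],
)

```text
time_s: 14.7
position: [0.4864, 0.1065, 0.2221]
tool_rot: [-0.229, 0.965, -0.122, 0.029]
wrist_force: [3.0, -2.4, 5.5]
opening: 0.327
gripper_force: 30.0
```

Request:
apply_moves(
  steps=[
    [0, 0, 0, 0, 0, 0, 0.01],
    [0, 0, 0, 0, 0, 0, 0.01],
    [0, 0, 0, 0, 0, 0, 0.01],
    [0, 0, 0, 0, 0, 0, 0.01],
    [0, 0, 0, 0, 0, 0, 0.01],
    [0, 0, 0, 0, 0, 0, 0.01],
    [0, 0, 0, 0, 0, 0, 0.01],
    [0, 0, 0, 0, 0, 0, 0.01],
  ],
)

```text
time_s: 15.7
position: [0.4864, 0.1064, 0.2221]
tool_rot: [-0.228, 0.965, -0.122, 0.029]
wrist_force: [1.7, -1.4, 4.3]
opening: 0.325
gripper_force: 30.0
```

```bash
python3 g.py i
```

```text
15.7 [0.4864 0.1064 0.2221] 0.3254914600393242 [ 1.6874 -1.3857  4.3145] p0 [0.5019 0.0753 0.0865] lean(+y) 0.2509040856861334
scene gauge 0.6 [379.776 231.4  ] [-9.      1.5842 18.2082]
scene pointer_tip 0.58 [372.288 217.32 ] [-9.      8.6876 55.5616]
scene stud_axis 0.6 [380.672 233.48 ] [-9.      0.876  12.6453]
wrist gauge 0.58 [319.424 190.92 ] [-9.      0.0994 52.3142]
wrist pointer_tip 0.84 [334.016 198.08 ] [-9.     11.9679 72.9971]
wrist mark_tab 0.38 [329.92 173.  ] [ -9.      11.208  -17.7926]
wrist stud_axis 0.84 [318.4  190.52] [-9.     -0.8015 51.062 ]
```

View pics/i.png

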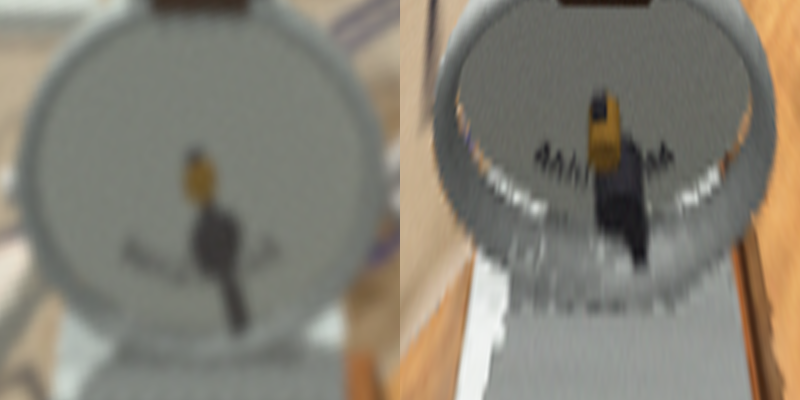

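```bash
python3 -c "
from plant import arm,job
s=arm.get_state();print(s['time_s'],s['wrist_force'],s['gripper_force'])
print(job.hand_in())"
```

```text
16.2 [ 1.76320006 -2.53398628  5.5983401 ] 30.004157423973083
the job is handed in; nothing more can be done
None
```

I handed the job in at 16.2 s: the gauge is held on the bar with about 8–9 N of estimated contact force, leaning 0.251 rad, and the pointer lines up with the mark, which I measured at about 0.25 rad; no verdict was returned.

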